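# Pull the molar section for scanning

## Task

One of the two removable sections of the long stone tooth model carries the big square molar. Grip it by its tooth, lift it straight up out of the model until its keys are clear, and set it down gently, upright, in the middle of the round scanner plate. Leave the section with the slender pointed tooth seated in the model.

Things in the scene. Friction and masses are not known exactly. Their poses are not given: they have to be found in the camera images.
- molar: Loose stone section, 0.1 kg: base 40 (x) by 30 (y) mm, 24 high, with a T-shaped key (head 22 wide) at each y end, 58 over the keys. On it, centred, a square molar crown 22 (x) by 24 (y), 24 to 46 mm above the underside, cusps to 49.5. Origin: centre of underside, z up. Seated in either socket of the model, axes parallel to it. Grip the crown across its 22 mm (x): the model runs on along y.
- premolar: Loose stone section with the same keyed base, seated in the other socket; stays there. It carries a slender pointed round tooth 15 mm thick, 24 to 48 mm above the underside. Origin: centre of the underside, z up.
- model: Stone tooth model fixed to the bench: 40 mm (x) by 172 mm (y), 30 high; stump teeth 11 tall at y = +-76. Origin: centre of underside, z up. Two equal sockets at x = 0, y = +-33.5 mm, floor 6 mm over the underside, 24 deep, open to both x sides; pockets hold the keys with 1.5 mm play: a section comes out only straight up, free after 24 mm. Seated sections' shoulders are flush with the top.
- plate: Round light grey scanner plate, 120 mm across, 12 mm thick, fixed on the bench, flat top. Origin: centre of the underside; the top is 12 mm above it.
Things that resemble listed ones, but are neither listed nor needed, are in the scene too. Leave any black look-alike of the molar alone.

How it is judged:
On the way:
1. the molar section is raised upright straight above its socket until its keys are clear of the model (z of molar in the frame of model above 0.031 m and x of molar in the frame of model between -0.012 and 0.012 m and (y of molar in the frame of model between 0.0235 and 0.0435 m or y of molar in the frame of model between -0.0435 and -0.0235 m) and angle between molar's own z axis and vertical below 0.25 rad).
At the end, for the whole second after the job is handed in: The molar section stands upright (within 6 degrees) and still on the scanner plate, released, its centre within 20 mm of the plate's centre; the pointed-tooth section is still seated in the model (horizontal distance between molar and plate below 0.02 m and z of molar in the frame of plate between 0.009 and 0.016 m and angle between each of molar, premolar's own z axis and vertical below 0.1 rad and linear speed of molar below 0.02 m/s and z of premolar in the frame of model below 0.01 m); the robot touches nothing.
It fails at once if the molar section is dropped or thrown instead of set down (it falls free faster than 0.6 m/s, about 18 mm) (contact force between the fingers and molar below 0.01 N and linear speed of molar above 0.6 m/s).
It fails at once if the pointed-tooth section is moved from its seat by more than 12 mm (distance of premolar from where it was at the start of the episode above 0.012 m).
It also fails if it takes over 35 s, if anything falls off the work surface, if the arm or the gripper's body presses on something with over 40 N, if the wrist force passes 120 N, or if a joint passes its speed limit or range.

## Robot

A 7-joint arm with a two-finger parallel gripper is mounted at the origin on the work surface. World frame = base frame: x ahead of the robot, y to its left, z up, the work surface at z = 0. Lengths are in m, angles in rad, forces in N, time in s.
With the tool pointing down it reaches from about 0.425 to 0.875 m from the base axis. Payload 8.4 kg.
Tool frame: the origin (TCP) lies at the very end of the fingers, on their centre line; the grasp point (between the pads) lies 19 mm behind it; z points along the fingers, y is the line along which they close (so a half turn about z gives the same grasp; the last joint's range is limited). The gripper opens to 85 mm and grips with 20 to 120 N. Pads are 22 mm wide; open, the fingers measure 114 mm over their backs; the gripper's body (76 mm by 85 mm) begins 54 mm behind the grasp point. The pads swing forward as they close: fully open they stand 13 mm farther back than shut.
Start: joints at [1.012, 0.333, 0.04, 1.465, -0.013, 1.343, -0.059], TCP at [0.288, -0.582, 0.231] pointing down, gripper open.
Joint ranges: [-2.58, 2.58], [-0.38, 2.09], [-1.3, 1.39], [0.25, 2.4], [-1.5, 4.64], [0.08, 2.09], [-2.65, 2.65]. Speed limits (rad/s): [2.22, 2.22, 2.79, 2.79, 3.14, 3.14, 3.14].

## Interface

Orientations are given as a 3x3 rotation matrix whose columns are the frame's x, y, z axes.
In Python, from bench import observe, capture, sign_off, boxes_of, regions_of, spot_point gives the robot as it stands. The module is installed in compiled form; this text tells all that it offers.
- The arm moves only by the tool apply_moves, never from a script. Its argument "steps" is a list of rows, each a list of 3 entries, a list of its own where there are three numbers: the shift along the tool's x, y, z in cm, then the turn about the tool's z in degrees, then the finger opening in cm, from 0 to 8.54. In form: [[[x, y, z], turn, claw], ...]. A call has exactly 5 rows; each row is the pose to reach, as a shift and turn from the pose commanded when the call began, along the tool's axes at that moment; what a row does not reach only later rows make up. A row lasts 1/10 s, in which the tool goes at most 50 mm and 8.59 degrees, less where a joint would pass 70% of its speed; a pose out of reach is approached as far as the arm can. A call with a gripper value outside its range is refused whole. The fingers move at their own pace and stop on an object; "squeeze" is the grip in N (left out, the last holds). Time passes only in rows, so rows that repeat a pose let the fingers close, or fill a call up. It gives the time, the measured TCP pose, the force, the opening and the grip force at its end, in the units of the state.
- observe(): the state, without advancing time (a new reading comes with each control period).
- capture(name): name is "scene" or "top" or "wrist"; returns a dict with "img" (384x512x3 uint8, red, green, blue), "range_z" (384x512 float32, m along the optical axis (not along the pixel's ray), 0 where there is no reading), "fx", "fy", "cx", "cy" (pixels), "rvec" (rotation vector, rad) and "tvec" (3), from world to camera coordinates, as OpenCV has them. Camera axes: x right, y down, z forward; pixel columns grow to the right and rows downward; lengths in m; the calibration is good to about 2 mm. A picture is of the moment at which its call begins.
- sign_off(): hands the job in; it is judged then, once.
Trained networks look in a picture, given as the dict that the camera call returned (one of the last four; its "shot" number tells which), for a name from the list of things; names that differ only in an ending like _2 or _b are one class to them, and where a whole thing is asked for, a point or a joint stands for the part that bears it (a point fixed in the world has none). Each returns a list of dicts, best first, with "score" (0 to 1); they miss things now and then, are a little off and sometimes report something else, mostly with a low value. They report only what shows in the picture. A call takes as long as a camera call. They do not tell look-alikes from the thing itself.
- boxes_of(picture, query): "xy" ([column, row] as shares, 0 to 1, of the picture: columns of its width, rows of its height, amid what is visible of it).
- regions_of(picture, query): "pixels" (384x512 bool, what is visible of it) and "xy" ([column, row] as shares, 0 to 1, of the picture: columns of its width, rows of its height, amid what is visible of it).
- spot_point(picture, query): "xy" ([column, row] as shares, 0 to 1, of the picture: columns of its width, rows of its height: a listed point, or the origin of a listed thing).
The state is a dict: "clock": time; "joint_pos": joint angles; "joint_vel": joint speeds; "effort": joint torques, N m; "tcp_pos": TCP position; "tool_rot": TCP orientation; "contact_force": force on the tool from outside, world axes, zero at the start; "torque": the same for the moment, N m; "grip_width": finger opening in m; "grasp_force": force on a finger pad.
Only numpy, scipy, OpenCV 4.12 (cv2) and the standard library are available. Lean on these libraries where they do the work, as an engineer would, in place of code of your own. Each camera call takes 0.05 s, during which the arm holds its last target. There are 200 camera calls.

## Working session

There is one attempt and no reset: what is moved stays moved. The work goes in short steps, Python scripts to look and compute and a tool call to move; the robot and the scene stay as the last step left them, time stands still between calls to the robot, and variables do not carry over. Pictures are saved under pics/ and viewed, at most 10 in all, crops included, and the job is handed in when it is done.

Besides the shell and the picture viewer there is one more tool, called as name(argument=value, ...), one argument or row to a line, values as JSON. apply_moves: Moves the arm, as the interface text tells. Its arguments: {"type":"object","properties":{"steps":{"type":"array"},"squeeze":{"type":"number"}},"required":["steps"]}

```bash
mkdir -p pics; cat > h.py <<'E'
import numpy as np, cv2
from bench import *
def pts(c):
    R=cv2.Rodrigues(np.array(c["rvec"],float))[0]; t=np.array(c["tvec"],float).ravel()
    v,u=np.mgrid[0:384,0:512]; z=c["range_z"].astype(float)
    P=np.stack([(u-c["cx"])/c["fx"]*z,(v-c["cy"])/c["fy"]*z,z],-1)
    return (P-t)@R, z>0
def save(c,n,crop=None,k=1):
    im=c["img"][:,:,::-1]
    if crop: a,b,d,e=crop; im=im[b:e,a:d]
    cv2.imwrite("pics/"+n,cv2.resize(im,None,fx=k,fy=k,interpolation=cv2.INTER_CUBIC))
E
python3 - <<'E'
from h import *
s=observe();print(s["clock"],s["tcp_pos"],np.round(s["tool_rot"],3).tolist(),s["grip_width"])
A=[]
for n in("scene","top"):
    c=capture(n);A.append(c["img"][:,:,::-1]);P,ok=pts(c)
    for q in("molar","premolar","model","plate"):
        for r in regions_of(c,q)[:4]:
            m=r["pixels"]&ok
            if m.sum()<5: continue
            X=P[m];print(n,q,round(r["score"],2),(np.array(r["xy"])*[512,384]).round(),m.sum(),"med",np.median(X,0).round(3),"min",X.min(0).round(3),"max",X.max(0).round(3))
cv2.imwrite("pics/a.png",cv2.resize(np.vstack(A),(400,600)) if 0 else cv2.resize(np.hstack(A),(800,300)))
cv2.imwrite("pics/top.png",cv2.resize(A[1],(800,600)))
E
```

```text
0.0 [ 0.28822282 -0.58208151  0.23038377] [[0.896, 0.444, -0.001], [0.444, -0.896, 0.001], [-0.0, -0.002, -1.0]] 0.08538543874388775
scene molar 0.9 [258. 174.] 420 med [ 0.447 -0.086  0.024] min [ 0.422 -0.124  0.001] max [ 0.462 -0.065  0.05 ]
scene molar 0.68 [240. 149.] 377 med [ 0.432 -0.185  0.023] min [ 0.388 -0.246 -0.001] max [ 0.451 -0.163  0.051]
scene molar 0.65 [209. 176.] 287 med [ 0.547 -0.129  0.032] min [ 0.521 -0.162  0.009] max [ 0.563 -0.106  0.057]
scene premolar 0.66 [184. 165.] 268 med [ 0.566 -0.196  0.03 ] min [ 0.541 -0.231  0.007] max [ 0.583 -0.176  0.052]
scene model 0.6 [198. 179.] 881 med [ 0.551 -0.146  0.027] min [ 0.487 -0.291 -0.001] max [ 0.595 -0.08   0.054]
scene plate 0.71 [285. 293.] 3285 med [0.574 0.195 0.012] min [ 0.504  0.12  -0.002] max [0.63  0.249 0.016]
top molar 0.82 [301. 179.] 395 med [ 0.537 -0.135  0.031] min [ 0.517 -0.168  0.   ] max [ 0.563 -0.106  0.057]
top molar 0.66 [332. 233.] 441 med [ 0.426 -0.192  0.025] min [ 0.401 -0.225 -0.003] max [ 0.449 -0.167  0.053]
top molar 0.65 [286. 226.] 352 med [ 0.44  -0.096  0.025] min [ 0.419 -0.124 -0.002] max [ 0.461 -0.067  0.053]
top premolar 0.6 [333. 167.] 343 med [ 0.558 -0.198  0.03 ] min [ 0.537 -0.227  0.01 ] max [ 0.581 -0.17   0.055]
top model 0.87 [319. 177.] 741 med [ 0.545 -0.167  0.03 ] min [ 0.504 -0.264 -0.003] max [ 0.593 -0.081  0.043]
top plate 0.71 [159. 169.] 2233 med [0.569 0.187 0.013] min [ 0.509  0.128 -0.003] max [0.629 0.249 0.018]
```

View pics/top.png

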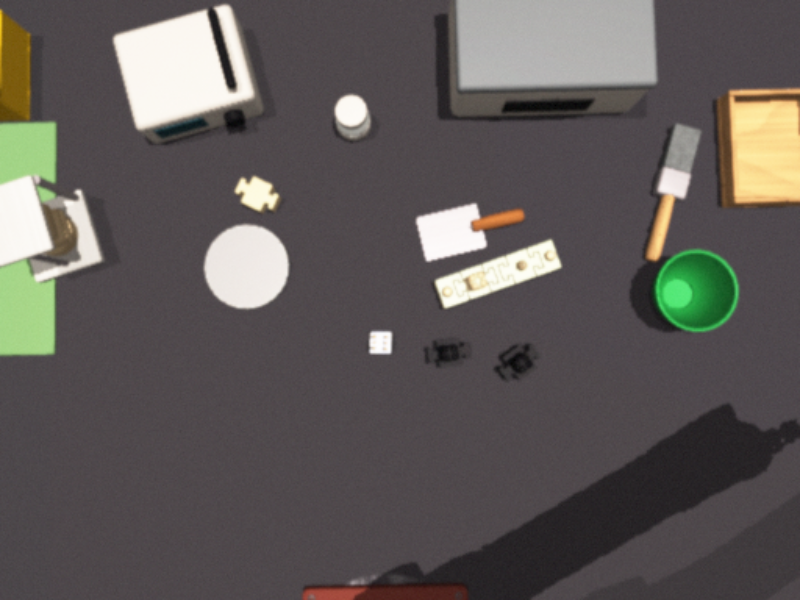

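View pics/a.png

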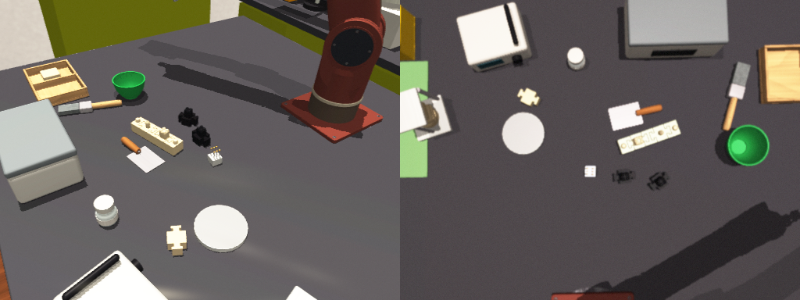

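The top view (800x600) shows these candidates for the molar:
- the seated square crown in the cream model at (477,282)
- the pointed tooth at (521,265), which is the premolar
- black look-alikes at (447,352) and (517,362)
- a loose cream section at (257,194)
- a white block at (380,343)

I choose the seated one at (477,282). The plate is at (247,266).

```bash
python3 - <<'E'
from h import *
for n in("top","scene"):
    c=capture(n);P,ok=pts(c)
    if n=="top": save(c,"crop.png",(260,135,380,250),5)
    img=c["img"].astype(int); X=P
    bright=img.min(2)>60
    near=ok&bright&(abs(X[...,0]-.55)<.06)&(abs(X[...,1]+.167)<.11)
    top=near&(X[...,2]>.022)
    r=cv2.minAreaRect((X[top][:,:2]*1000).astype(np.float32)); print(n,"rect mm",r, "zmed",np.median(X[top][:,2]))
    for nm,cx in(("mol",(.537,-.135)),("pre",(.558,-.198))):
        m=near&(np.hypot(X[...,0]-cx[0],X[...,1]-cx[1])<.03)&(X[...,2]>.043)
        Q=X[m]; print(nm,m.sum(),Q.mean(0).round(4),Q.min(0).round(3),Q.max(0).round(3), cv2.minAreaRect((Q[:,:2]*1000).astype(np.float32)))
    m=ok&(img.min(2)>110)&(abs(X[...,2]-.012)<.006)&(np.hypot(X[...,0]-.569,X[...,1]-.188)<.075)
    print("plate",cv2.minEnclosingCircle((X[m][:,:2]*1000).astype(np.float32)),X[m].mean(0))
    for q in ("molar","plate","model"):
        print(q,[(round(d["score"],2),(np.array(d["xy"])*[512,384]).round(1).tolist()) for d in spot_point(c,q)[:3]])
E
```

```text
top rect mm ((548.365234375, -168.68788146972656), (40.0378532409668, 172.38877868652344), 18.133195877075195) zmed 0.03045599962873049
mol 113 [ 0.5374 -0.136   0.0529] [ 0.526 -0.149  0.044] [ 0.55  -0.124  0.057] ((538.0501708984375, -136.650634765625), (21.792837142944336, 23.259254455566406), 17.078821182250977)
pre 31 [ 0.5579 -0.1997  0.049 ] [ 0.553 -0.206  0.043] [ 0.563 -0.193  0.055] ((558.65234375, -200.33087158203125), (10.800675392150879, 11.753071784973145), 46.912166595458984)
plate ((569.3566284179688, 188.26080322265625), 60.1105842590332) [0.56878283 0.18774939 0.01253274]
molar [(0.78, [300.5, 179.5]), (0.74, [330.0, 231.1]), (0.54, [287.0, 227.4])]
plate [(0.65, [158.0, 170.8]), (0.23, [302.8, 178.7])]
model [(0.85, [317.8, 175.0])]
scene rect mm ((549.6636352539062, -168.1783447265625), (43.718379974365234, 175.05299377441406), 18.73577117919922) zmed 0.0306084172939869
mol 105 [ 0.5408 -0.1323  0.0508] [ 0.527 -0.147  0.043] [ 0.552 -0.122  0.057] ((539.81103515625, -134.9187774658203), (21.064546585083008, 25.125667572021484), 32.89521408081055)
pre 26 [ 0.5613 -0.197   0.0482] [ 0.555 -0.204  0.043] [ 0.566 -0.192  0.056] ((561.9033813476562, -197.22149658203125), (9.437952041625977, 11.794114112854004), 48.17387008666992)
plate ((569.4324340820312, 189.41664123535156), 60.8623161315918) [0.57247203 0.19280478 0.01200299]
molar [(0.75, [211.5, 181.9]), (0.66, [239.7, 155.0]), (0.57, [253.7, 179.8])]
plate [(0.56, [284.2, 293.7])]
model [(0.58, [200.2, 178.6])]
```

View pics/crop.png

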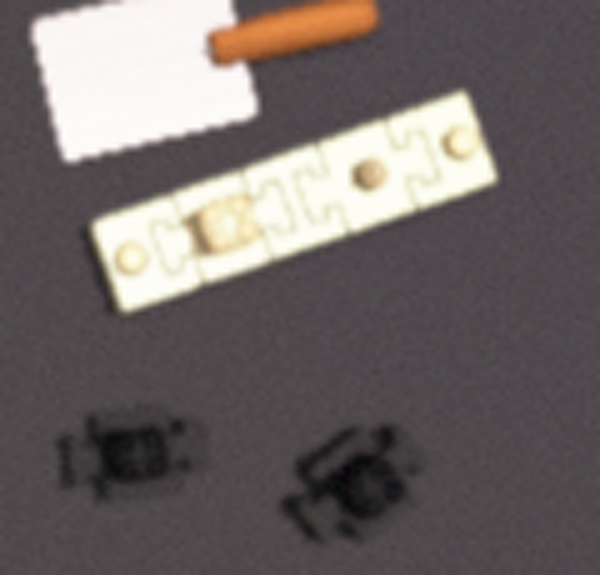

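The crop shows the square crown at crop px (225,222), seated in the cream model, and the pointed tooth at (370,173). The two black sections are separate, below the model. The model rectangle measures 40x172 mm with yaw 18°. The molar is at (0.538,-0.137), matching the prediction from its socket.

apply_moves(
  steps=[
    [[3.7,-2.5,0],-8,8.5],
    [[7.4,-5.1,0],-16,8.5],
    [[11.1,-7.6,0],-24,8.5],
    [[14.9,-10.2,0],-32,8.5],
    [[18.6,-12.7,0],-40,8.5],
  ],
  squeeze=40,
)

```text
clock: 1.4
tcp_pos: [0.3995, -0.3844, 0.2316]
tool_rot: [[0.396, 0.918, 0.0], [0.918, -0.396, -0.0], [-0.0, 0.0, -1.0]]
contact_force: [0.7, 0.1, -0.0]
grip_width: 0.0851
grasp_force: 0.0
```

```bash
cat > d.py <<'E'
import sys; from h import *
def go(x,y,z,yaw):
    s=observe();R=np.array(s["tool_rot"]);d=R.T@(np.array([x,y,z])-s["tcp_pos"])
    a=np.degrees(np.arctan2(R[1,1],R[0,1])); t=-((yaw-a+90)%180-90)
    print("clk",s["clock"],"tcp",np.round(s["tcp_pos"],4),"shift cm",(d*100).round(2),"turn",round(t,2),"yaw",round(a,2),"w",s["grip_width"],"gf",s["grasp_force"],"F",np.round(s["contact_force"],1),"Rz",np.round(R[:,2],4))
if __name__=="__main__": go(*map(float,sys.argv[1:]))
E
python3 d.py .538 -.1368 .15 18.1
```

```text
clk 1.4 tcp [ 0.3995 -0.3844  0.2316] shift cm [28.22  2.92  8.15] turn -41.42 yaw -23.32 w 0.08505499545533292 gf 0.0 F [ 0.7  0.1 -0. ] Rz [ 3.e-04 -4.e-04 -1.e+00]
```

apply_moves(
  steps=[
    [[4.7,0.5,1],-8,7],
    [[9.4,1,2],-16,7],
    [[14.1,1.5,3],-24,7],
    [[18.8,2,4],-32,7],
    [[23.5,2.4,5],-40,7],
  ],
)

```text
clock: 1.9
tcp_pos: [0.5158, -0.1789, 0.1813]
tool_rot: [[-0.287, 0.958, 0.001], [0.958, 0.287, -0.0], [-0.001, 0.001, -1.0]]
contact_force: [0.3, 0.2, -0.6]
grip_width: 0.07
grasp_force: 0.0
```

```bash
python3 d.py .538 -.1368 .15 18.1
```

```text
clk 1.9 tcp [ 0.5158 -0.1789  0.1813] shift cm [3.4  3.33 3.13] turn -1.44 yaw 16.66 w 0.06999551446776468 gf 0.0 F [ 0.3  0.2 -0.6] Rz [ 8.e-04 -4.e-04 -1.e+00]
```

apply_moves(
  steps=[
    [[1.7,1.7,1.5],-0.7,6],
    [[3.4,3.3,3.1],-1.4,6],
    [[3.4,3.3,3.1],-1.4,6],
    [[3.4,3.3,3.1],-1.4,6],
    [[3.4,3.3,3.1],-1.4,6],
  ],
)

```text
clock: 2.4
tcp_pos: [0.5371, -0.1399, 0.1509]
tool_rot: [[-0.303, 0.953, 0.001], [0.953, 0.303, -0.001], [-0.001, 0.0, -1.0]]
contact_force: [-0.1, -0.4, -0.0]
grip_width: 0.0599
grasp_force: 0.0
```

```bash
python3 d.py .538 -.1368 .033 18.1; python3 - <<'E'
from h import *
c=capture("wrist");P,ok=pts(c);save(c,"w1.png");print(ok.mean())
X=P
near=ok&(np.hypot(X[...,0]-.538,X[...,1]+.1368)<.03)
m=near&(X[...,2]>.044)&(X[...,2]<.065)
Q=X[m];print(m.sum());
if m.sum()>5: print(Q.mean(0),cv2.minAreaRect((Q[:,:2]*1000).astype(np.float32)),np.percentile(Q[:,2],[5,50,99]))
top=ok&(abs(X[...,0]-.55)<.07)&(abs(X[...,1]+.168)<.11)&(X[...,2]>.022)&(X[...,2]<.034)&(c["img"].min(2)>60)
print(top.sum(),cv2.minAreaRect((X[top][:,:2]*1000).astype(np.float32)))
E
```

```text
clk 2.4 tcp [ 0.5371 -0.1399  0.1509] shift cm [ 0.28  0.18 11.79] turn -0.45 yaw 17.65 w 0.05985067385221937 gf 0.0 F [-0.1 -0.4 -0. ] Rz [ 6.e-04 -7.e-04 -1.e+00]
0.9959920247395834
692
[ 0.53769387 -0.13514942  0.05310223] ((538.2521362304688, -136.4686279296875), (21.780454635620117, 23.154441833496094), 17.444419860839844) [0.04833921 0.05345197 0.05687889]
5669 ((548.9441528320312, -169.23403930664062), (40.158447265625, 172.7233428955078), 18.169979095458984)
```

View pics/w1.png

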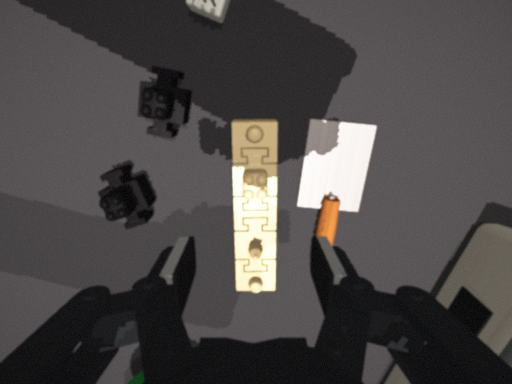

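The wrist view shows the crown at (256,182) in the model, with the fingers parallel to the model's sides and the trowel lying flat to the right. The measurement agrees: (0.538,-0.1365), yaw 18.

apply_moves(
  steps=[
    [[0.15,0.1,2.5],-0.4,5],
    [[0.3,0.2,5],-0.4,5],
    [[0.3,0.2,7],-0.4,5],
    [[0.3,0.2,8],-0.4,5],
    [[0.3,0.2,8],-0.4,5],
  ],
)

```text
clock: 2.95
tcp_pos: [0.5373, -0.1358, 0.0696]
tool_rot: [[-0.31, 0.951, -0.002], [0.951, 0.31, 0.0], [0.001, -0.002, -1.0]]
contact_force: [0.5, 0.5, 0.3]
grip_width: 0.05
grasp_force: 0.0
```

```bash
python3 d.py .538 -.1366 .034 18.1
```

```text
clk 2.95 tcp [ 0.5373 -0.1358  0.0696] shift cm [-0.1   0.05  3.56] turn -0.03 yaw 18.07 w 0.050031656922130685 gf 0.0 F [0.5 0.5 0.3] Rz [-1.7e-03  3.0e-04 -1.0e+00]
```

apply_moves(
  steps=[
    [[0,0,1.2],0,5],
    [[0,0.05,2.4],0,5],
    [[0,0.05,3.2],0,5],
    [[0,0.05,3.5],0,5],
    [[0,0.05,3.5],0,5],
  ],
)

```text
clock: 3.45
tcp_pos: [0.5383, -0.1348, 0.0348]
tool_rot: [[-0.311, 0.95, -0.001], [0.95, 0.311, 0.0], [0.001, -0.001, -1.0]]
contact_force: [0.8, 0.2, 0.0]
grip_width: 0.0502
grasp_force: 0.0
```

apply_moves(
  steps=[
    [[0,0,0],0,3.5],
    [[0,0,0],0,2.8],
    [[0,0,0],0,2.3],
    [[0,0,0],0,1.8],
    [[0,0,0],0,1.4],
  ],
  squeeze=40,
)

```text
clock: 3.95
tcp_pos: [0.5388, -0.1351, 0.0358]
tool_rot: [[-0.311, 0.95, 0.0], [0.95, 0.311, -0.0], [-0.0, 0.0, -1.0]]
contact_force: [-2.4, -0.5, 5.3]
grip_width: 0.0212
grasp_force: 39.9
```

```bash
python3 d.py .538 -.1366 .034 18.1
```

```text
clk 3.95 tcp [ 0.5388 -0.1351  0.0358] shift cm [-0.11 -0.12  0.18] turn 0.03 yaw 18.13 w 0.02116095533842145 gf 39.88966226577759 F [-2.4 -0.5  5.3] Rz [ 4.e-04 -3.e-04 -1.e+00]
```

apply_moves(
  steps=[
    [[0,0,-0.4],0,1.4],
    [[0,0,-0.8],0,1.4],
    [[0,0,-1.4],0,1.4],
    [[0,0,-2.0],0,1.4],
    [[0,0,-2.6],0,1.4],
  ],
)

```text
clock: 4.45
tcp_pos: [0.5387, -0.135, 0.0619]
tool_rot: [[-0.311, 0.95, 0.0], [0.95, 0.311, -0.0], [-0.0, 0.0, -1.0]]
contact_force: [-0.9, 0.4, -1.4]
grip_width: 0.0208
grasp_force: 39.2
```

apply_moves(
  steps=[
    [[0,0,-0.8],0,1.4],
    [[0,0,-1.6],0,1.4],
    [[0,0,-2.4],0,1.4],
    [[0,0,-3.2],0,1.4],
    [[0,0,-4],0,1.4],
  ],
)

```text
clock: 4.95
tcp_pos: [0.5386, -0.135, 0.1021]
tool_rot: [[-0.311, 0.95, 0.0], [0.95, 0.311, -0.0], [-0.0, 0.0, -1.0]]
contact_force: [-0.2, -0.4, -1.4]
grip_width: 0.0209
grasp_force: 39.2
```

```bash
python3 d.py .5693 .1885 .125 18.1; python3 - <<'E'
from h import *
c=capture("wrist");save(c,"w2.png")
d=capture("scene");save(d,"s2.png",(130,120,290,230),4)
cv2.imwrite("pics/j.png",np.hstack([cv2.resize(cv2.imread("pics/w2.png"),(400,300)),cv2.resize(cv2.imread("pics/s2.png"),(400,300))]))
E
```

```text
clk 4.95 tcp [ 0.5386 -0.135   0.1021] shift cm [29.78 12.99 -2.29] turn 0.04 yaw 18.14 w 0.020892740345461444 gf 39.23280894756317 F [-0.2 -0.4 -1.4] Rz [ 2.e-04 -0.e+00 -1.e+00]
```

View pics/j.png

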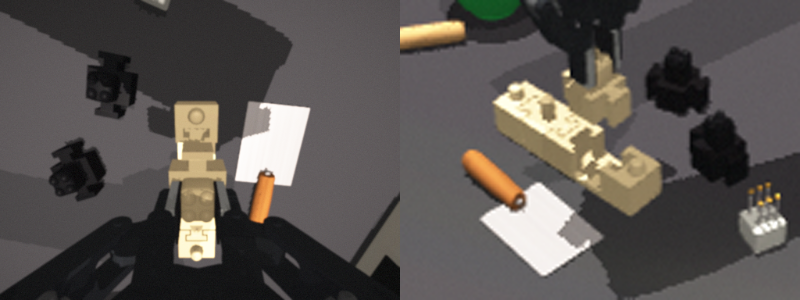

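The right panel shows the molar section hanging upright from the fingers at (595,95), clear of its empty socket. The premolar is still seated at (548,108). Next I carry it to the plate.

apply_moves(
  steps=[
    [[1.4,0.6,-0.5],0,1.4],
    [[4.1,1.8,-1],0,1.4],
    [[7.4,3.2,-1],0,1.4],
    [[11.1,4.8,-1],0,1.4],
    [[14.8,6.5,-1],0,1.4],
  ],
)

```text
clock: 5.55
tcp_pos: [0.5538, 0.0285, 0.1114]
tool_rot: [[-0.311, 0.95, -0.0], [0.95, 0.311, 0.0], [0.0, -0.0, -1.0]]
contact_force: [0.7, 0.7, -0.5]
grip_width: 0.0209
grasp_force: 39.3
```

apply_moves(
  steps=[
    [[3.7,1.6,0],0,1.4],
    [[7.4,3.2,0],0,1.4],
    [[11.1,4.8,0],0,1.4],
    [[13.7,5.9,0],0,1.4],
    [[15.0,6.5,0],0,1.4],
  ],
)

```text
clock: 6.05
tcp_pos: [0.568, 0.1935, 0.1113]
tool_rot: [[-0.316, 0.949, -0.001], [0.949, 0.316, 0.002], [0.002, -0.0, -1.0]]
contact_force: [-0.6, -0.8, -1.4]
grip_width: 0.0208
grasp_force: 39.3
```

```bash
python3 d.py .5697 .19 .0425 18.1; python3 - <<'E'
from h import *
c=capture("scene");save(c,"s3.png",(200,200,360,320),5)
E
```

```text
clk 6.05 tcp [0.568  0.1935 0.1113] shift cm [-0.39  0.05  6.88] turn 0.3 yaw 18.4 w 0.02078328202790579 gf 39.27727282047272 F [-0.6 -0.8 -1.4] Rz [-8.0e-04  1.8e-03 -1.0e+00]
```

View pics/s3.png

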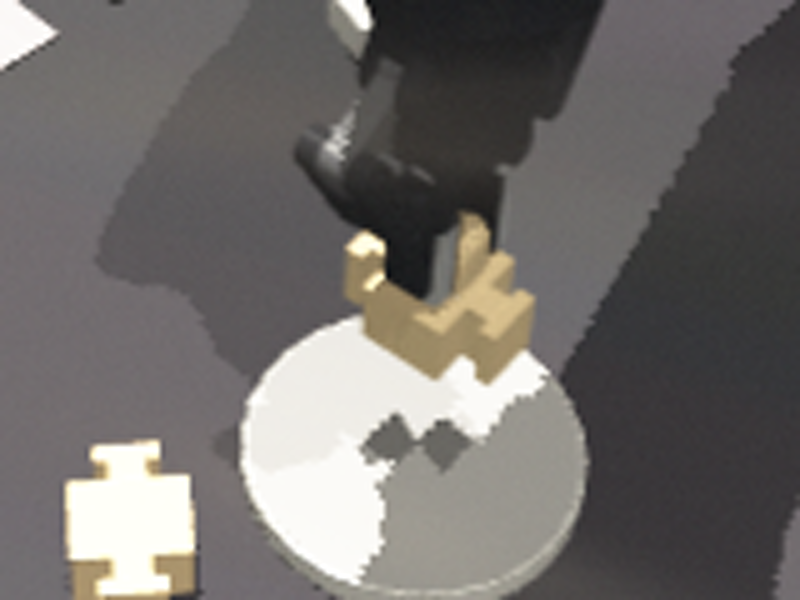

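The section hangs upright over the plate at (440,320), and the plate centre is near (415,450). The spare cream section at (125,520) is clear of it. I lower it gently.

apply_moves(
  steps=[
    [[-0.2,0,1.2],0.2,1.4],
    [[-0.2,0,3],0.2,1.4],
    [[-0.2,0,4.6],0.2,1.4],
    [[-0.2,0,5.8],0.2,1.4],
    [[-0.2,0,6.2],0.2,1.4],
  ],
)

```text
clock: 6.6
tcp_pos: [0.5691, 0.1854, 0.0473]
tool_rot: [[-0.307, 0.952, -0.003], [0.952, 0.307, -0.001], [-0.0, -0.003, -1.0]]
contact_force: [-1.2, -0.7, -1.6]
grip_width: 0.0212
grasp_force: 39.3
```

apply_moves(
  steps=[
    [[0,0,0.15],0,1.4],
    [[0,0,0.3],0,1.4],
    [[0,0,0.45],0,1.4],
    [[0,0,0.6],0,1.4],
    [[0,0,0.7],0,1.4],
  ],
)

```text
clock: 7.1
tcp_pos: [0.5701, 0.1869, 0.0425]
tool_rot: [[-0.308, 0.951, 0.0], [0.951, 0.308, 0.0], [-0.0, 0.0, -1.0]]
contact_force: [-0.4, -0.2, -0.6]
grip_width: 0.021
grasp_force: 39.3
```

```bash
python3 d.py .5697 .19 .0425 18.1
```

```text
clk 7.1 tcp [0.5701 0.1869 0.0425] shift cm [0.31 0.06 0.  ] turn -0.16 yaw 17.94 w 0.02097801335043243 gf 39.289036989212036 F [-0.4 -0.2 -0.6] Rz [ 5.e-04  1.e-04 -1.e+00]
```

apply_moves(
  steps=[
    [[0,0,0.04],0,1.4],
    [[0,0,0.08],0,1.4],
    [[0,0,0.12],0,1.4],
    [[0,0,0.12],0,1.4],
    [[0,0,0.12],0,1.4],
  ],
)

```text
clock: 7.6
tcp_pos: [0.57, 0.1869, 0.0418]
tool_rot: [[-0.308, 0.951, 0.0], [0.951, 0.308, -0.0], [-0.0, 0.0, -1.0]]
contact_force: [-3.5, -1.7, 6.1]
grip_width: 0.0209
grasp_force: 40.2
```

It is in contact at the expected height, so I release it and then rise.

apply_moves(
  steps=[
    [[0,0,0],0,2.2],
    [[0,0,0],0,2.8],
    [[0,0,0],0,3.6],
    [[0,0,0],0,4.4],
    [[0,0,0],0,4.6],
  ],
)

```text
clock: 8.1
tcp_pos: [0.57, 0.1868, 0.0411]
tool_rot: [[-0.308, 0.951, 0.0], [0.951, 0.308, 0.0], [0.0, 0.0, -1.0]]
contact_force: [0.4, 0.6, 0.5]
grip_width: 0.0462
grasp_force: 0.0
```

apply_moves(
  steps=[
    [[0,0,-0.8],0,4.6],
    [[0,0,-2.5],0,5],
    [[0,0,-5],0,5],
    [[0,0,-8],0,5],
    [[0,0,-11],0,5],
  ],
)

```text
clock: 8.6
tcp_pos: [0.57, 0.1871, 0.1538]
tool_rot: [[-0.308, 0.951, 0.001], [0.951, 0.308, 0.0], [0.0, 0.001, -1.0]]
contact_force: [0.2, 0.1, -0.4]
grip_width: 0.0498
grasp_force: 0.0
```

apply_moves(
  steps=[
    [[-2,0,-3],0,5],
    [[-4,0,-4],0,5],
    [[-6,0,-4],0,5],
    [[-7,0,-4],0,5],
    [[-7,0,-4],0,5],
  ],
)

```text
clock: 9.1
tcp_pos: [0.592, 0.1186, 0.1918]
tool_rot: [[-0.306, 0.952, 0.001], [0.952, 0.306, -0.0], [-0.001, 0.0, -1.0]]
contact_force: [0.6, -0.2, 0.3]
grip_width: 0.0497
grasp_force: 0.0
```

```bash
python3 - <<'E'
from h import *
c=capture("scene");save(c,"s4.png",(120,120,360,320),3)
for c in (c,capture("wrist")):
    P,ok=pts(c)
    m=ok&(np.hypot(P[...,0]-.5693,P[...,1]-.1885)<.04)&(P[...,2]>.045)&(P[...,2]<.07)
    print(m.sum(),cv2.minAreaRect((P[m][:,:2]*1000).astype(np.float32)),np.percentile(P[m][:,2],[5,50,99]))
print(observe()["contact_force"])
E
```

```text
210 ((571.287109375, 186.7681427001953), (21.73691177368164, 23.360801696777344), 18.425912857055664) [0.04670532 0.05755758 0.06242173]
628 ((570.8010864257812, 184.9864959716797), (21.0122127532959, 22.677995681762695), 17.919099807739258) [0.05618145 0.05966244 0.06299083]
[-0.43469599  0.43574943  0.46164796]
```

View pics/s4.png

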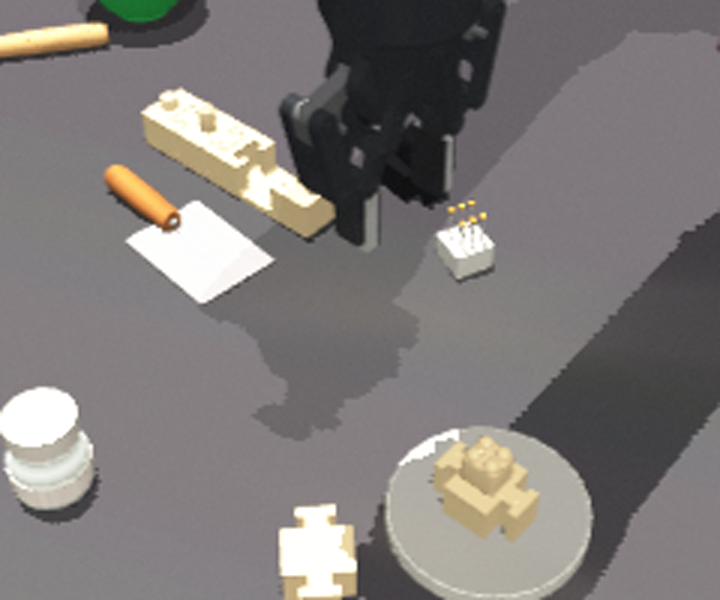

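The molar section stands upright mid-plate at (487,485), and the measured crown centre is about 3 mm from the plate centre. The premolar is still seated at (207,118), and the gripper is clear.

```bash
python3 -c "from bench import sign_off; print(sign_off())"
```

```text
the job is handed in; nothing more can be done
None
```

The molar section was lifted straight out and set down upright on the scanner plate about 3 mm from its centre, the premolar is still seated, and the job is handed in; the hand-in returned no verdict.

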